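# Shut and lock the slicer's blade guard through its L-shaped gate

## Task

Make the vegetable slicer safe: with the fingertips, push the black knob along the long leg of the L-shaped slot to the corner, then round the corner and along the short leg right to its end, so that the guard plate closes the blade throat. Only push the knob, gently and without gripping it, leave the things standing round the slicer where they are, and finish with the hand clear of everything.

Things in the scene. Friction and masses are not known exactly. Their poses are not given: they have to be found in the camera images.
- slicer: low steel bench slicer, fixed, 170 (x) x 240 (y) x 52 mm high, flat deck on top; origin at the centre of its underside, own x points away from the robot, own y to the left, yaw up to 0.3 rad. Slot 16 mm wide with thin dark trim; its centre line in this frame, mm: long leg (-30, 50) to corner (-30, -50), short leg on to (25, -50). A 10 mm high rail runs along the deck's right edge (y = -114)
- knob (a point): point on the axis of the knob, 75 mm above the table: upright round black knob, 32 mm across, reaching from 55 to 95 mm above the table (straight-sided from 60 to 88), on an 11 mm pin that runs in the slot with 2.5 mm play each side. It cannot be lifted or turned, slides with 1 to 2 N of friction plus light damping, and stays where it is left
- run (a joint): m, travel of the knob along the long leg, toward the slicer's -y (to the right): 0 at the leg's free end, 0.100 at the corner (hard stop). Starts between 0 and 0.03
- cross (a joint): m, travel of the knob along the short leg, toward the slicer's +x (away from the robot): 0 on the long leg, 0.055 at the end of the short leg (hard stop). The slot's wall blocks it, but for 2.5 mm of play, until run is within about 2.5 mm of 0.100
- slot_corner (a point): corner of the slot, on its centre line, at deck height (52 mm)
- slot_end (a point): end of the short leg where the pin's axis must come to stand, at deck height (52 mm)
- jar: small spice jar with a dark cap, 40 mm across, 105 mm tall, loose; origin at the centre of its underside; left of the slicer
- jar_2: spice jar with a red cap, 44 mm across, 105 mm tall, loose; origin at the centre of its underside; left of the slicer
- cup: lidded white deli cup, 74 mm across, 68 mm tall, loose; origin at the centre of its underside; to the right of the slicer
- timer: kitchen timer, 30x74x66 mm, loose; origin at the centre of its underside; at the far right
- mug: dark mug with a handle, 88x126x106 mm, loose; origin at the centre of its underside; at the right

How it is judged:
On the way:
1. the knob has been pushed along the long leg to the corner (value of joint run above 0.095 m and value of joint cross below 0.02 m), for 0.1 s.
At the end, for the whole second after the job is handed in: the knob stands at rest at the end of the short leg, within 5 mm of the end along the leg and within 7 mm of the end point in all, so that the guard closes the throat (value of joint cross above 0.05 m and value of joint run above 0.093 m and horizontal distance between knob and slot_end below 0.007 m and velocity of joint cross below 0.01 m/s); the robot touches nothing.
It fails at once if the knob is gripped or forced (more than 38 N between fingers and knob) (contact force between the fingers and cross above 38 N).
It fails at once if a thing standing round the slicer is lifted or moved by more than 20 mm (distance of any of jar, jar_2, cup, timer, mug from where it was at the start of the episode above 0.02 m).
It also fails if it takes over 42 s, if anything falls off the work surface, if the arm or the gripper's body presses on something with over 40 N, if the wrist force passes 120 N, or if a joint passes its speed limit or range.

## Robot

A 7-joint arm with a two-finger parallel gripper is mounted at the origin on the work surface; the furniture and walls round the work are solid. World frame = base frame: x ahead of the robot, y to its left, z up, the work surface at z = 0. Lengths are in m, angles in rad, forces in N, time in s.
With the tool pointing down it reaches from about 0.425 to 0.875 m from the base axis. Payload 4.7 kg.
Tool frame: the origin (TCP) lies midway between the tips of the shut fingers; the grasp point (between the pads) lies 19 mm behind it (arm.pinch_z is the distance from the TCP to the grasp point, in m); y points along the fingers, x is the direction in which the jaws open and shut, and the axes are right-handed (so a half turn about y gives the same grasp; the last joint's range is limited). The gripper opens to 85 mm and grips with 20 to 120 N. Pads are 22 mm wide; open, the fingers measure 114 mm over their backs; the gripper's body (76 mm by 85 mm) begins 54 mm behind the grasp point. The pads swing forward as they close: fully open they stand 13 mm farther back than shut.
Start: joints at [1.293, 0.321, -0.07, 1.45, 0.023, 1.371, -0.057], TCP at [0.187, -0.623, 0.231] pointing down, gripper open.
Joint ranges: [-2.86, 2.86], [-0.3, 2.09], [-1.38, 1.24], [0.06, 2.45], [-1.56, 4.7], [0.09, 2.05], [-2.69, 2.69]. Speed limits (rad/s): [2.57, 2.57, 3.14, 3.14, 3.14, 3.14, 3.14].

## Interface

Orientations are given as a unit quaternion [w, x, y, z].
In Python, from station import arm, viewer, ticket, masks_of, place_of gives the robot as it stands. The module is installed in compiled form; this text tells all that it offers.
- The arm moves only by the tool servo_tool, never from a script. Its argument "increments" is a list of rows, each a list of 7 numbers: the closure in counts, from 0 (fully open) to 255 (shut), then the shift along the tool's x, y, z in cm, then the turn, a rotation vector about the tool's x, y, z in degrees. In form: [[hand, dx, dy, dz, rx, ry, rz], ...]. A call has 1 to 12 rows; each row shifts and turns the pose as measured when the row begins, along the tool's axes as they then stand; what a row does not reach is not made up. A row lasts 1/10 s, in which the tool goes at most 50 mm and 8.59 degrees, less where a joint would pass 70% of its speed; a pose out of reach is approached as far as the arm can. A call is refused whole if a number of a shift passes 5 or a number of a turn 8.59, either way. A call with a gripper value outside its range is refused whole. The fingers move at their own pace and stop on an object; "squeeze" is the grip in N (left out, the last holds). Time passes only in rows, so rows that do not move let the fingers close. It gives the time, the measured TCP pose, the force and the opening at its end, in the units of the state.
- arm.get_obs(): the state, without advancing time (a new reading comes with each control period).
- viewer.read_camera(name): name is "scene" or "side" or "wrist"; returns the picture (480x640x3 uint8, blue, green, red); there is no depth.
- viewer.camera_model(name): a dict with "fx", "fy", "cx", "cy" (pixels), "distortion" ([k1, k2, p1, p2, k3] as OpenCV has them; the pictures are not rectified), "T" (4x4, takes a point from camera to world coordinates). Camera axes: x right, y down, z forward; pixel columns grow to the right and rows downward; lengths in m; the calibration is good to about 2 mm. A picture is of the moment at which its call begins: read the wrist's pose just before it. camera_model takes no time and is no camera call; for the wrist camera it gives the pose at the moment of the call.
- ticket.job_done(): hands the job in, once; it reports no verdict.
Trained networks look in the newest picture that a camera, given by its name, has taken for a name from the list of things; names that differ only in an ending like _2 or _b are one class to them, and where a whole thing is asked for, a point or a joint stands for the part that bears it (a point fixed in the world has none). Each returns a list of dicts, best first, with "p" (0 to 1); they miss things now and then, are a little off and sometimes report something else, mostly with a low value. They report only what shows in the picture. A call takes as long as a camera call.
- masks_of(name, camera): "pixels" (480x640 bool, what is visible of it).
- place_of(name, camera): "at" ([x, y, z] in m, in world coordinates, good to about 4 mm: a listed point, or the origin of a listed thing).
The state is a dict: "t": time; "joint_positions": joint angles; "dq": joint speeds; "joint_torque": joint torques, N m; "tool_pos": TCP position; "tcp_rot": TCP orientation; "wrist_force": force on the tool from outside, world axes, zero at the start; "ft_torque": the same for the moment, N m; "grip_width": finger opening in m.
Only numpy, scipy, OpenCV 4.12 (cv2) and the standard library are available. Lean on these libraries where they do the work, as an engineer would, in place of code of your own. Each camera call takes 0.05 s, during which the arm holds its last target.

## Working session

There is one attempt and no reset: what is moved stays moved. The work goes in short steps, Python scripts to look and compute and a tool call to move; the robot and the scene stay as the last step left them, time stands still between calls to the robot, and variables do not carry over. Pictures are saved under pics/ and viewed, and the job is handed in when it is done.

Besides the shell and the picture viewer there is one more tool, called after "Emit:" in YAML: its name, and indented under it one key for each argument. servo_tool: Moves the arm, as the interface text tells. Its arguments: {"type":"object","properties":{"increments":{"type":"array","items":{"type":"array","items":{"type":"number"}}},"squeeze":{"type":"number"}},"required":["increments"]}

```bash
mkdir -p pics
python3 - <<'E'
from station import arm, viewer, place_of
import cv2
o=arm.get_obs()
print({k:o[k] for k in o})
for c in ["scene","side"]:
    im=viewer.read_camera(c); cv2.imwrite(f"pics/{c}0.png",im)
    for n in ["knob","slot_corner","slot_end","slicer","jar","cup","timer","mug"]:
        print(c,n,[(round(d['p'],2),[round(float(v),3) for v in d['at']]) for d in place_of(n,c)])
print(arm.get_obs()['t'])
E
```

```text
{'t': 0.0, 'joint_positions': array([ 1.29310106,  0.32183405, -0.07007017,  1.4516935 ,  0.02261392,
        1.37080974, -0.05692838]), 'dq': array([ 6.03705579e-05, -1.28936780e-03,  1.05671127e-03,  2.58450174e-04,
       -9.56372612e-05,  6.51576448e-05,  6.69621517e-05]), 'joint_torque': array([ 1.93124407e-05, -4.93575525e+01, -3.82081456e-01, -3.14329076e+01,
        1.30402594e-02,  1.12953235e-02, -1.52509710e-05]), 'tool_pos': array([ 0.18676729, -0.6220145 ,  0.23020694]), 'tcp_rot': array([ 0.56775494, -0.56699735,  0.42257919, -0.42142042]), 'wrist_force': array([-0.52620174, -0.03515755, -0.12512455]), 'ft_torque': array([ 0.02231998, -0.02038524, -0.0023361 ]), 'grip_width': 0.08548213940132975}
scene knob [(0.86, [0.45, -0.016, 0.078])]
scene slot_corner [(0.65, [0.461, -0.103, 0.054])]
scene slot_end [(0.67, [0.515, -0.096, 0.051])]
scene slicer [(0.85, [0.485, -0.052, -0.002])]
scene jar [(0.86, [0.372, 0.358, -0.004])]
scene cup [(0.55, [0.494, -0.272, 0.001])]
scene timer [(0.68, [0.461, -0.104, 0.056]), (0.6, [0.604, -0.272, -0.001])]
scene mug [(0.8, [0.363, -0.238, -0.003]), (0.17, [0.608, -0.265, -0.003])]
side knob [(0.84, [0.451, -0.011, 0.076])]
side slot_corner [(0.72, [0.462, -0.107, 0.053])]
side slot_end [(0.61, [0.516, -0.101, 0.053])]
side slicer []
side jar [(0.84, [0.411, 0.249, 0.004]), (0.81, [0.371, 0.36, -0.0])]
side cup [(0.89, [0.495, -0.274, 0.001]), (0.53, [0.412, 0.251, 0.002])]
side timer [(0.86, [0.607, -0.269, 0.003])]
side mug [(0.73, [0.371, 0.355, -0.001]), (0.56, [0.361, -0.238, -0.001])]
0.9
```

View pics/scene0.png

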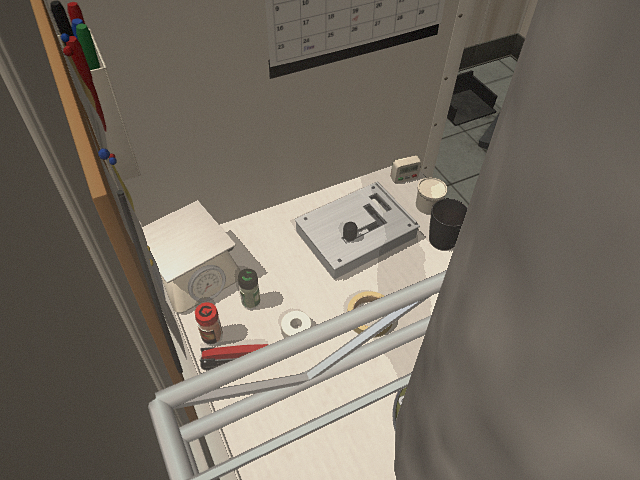

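View pics/side0.png

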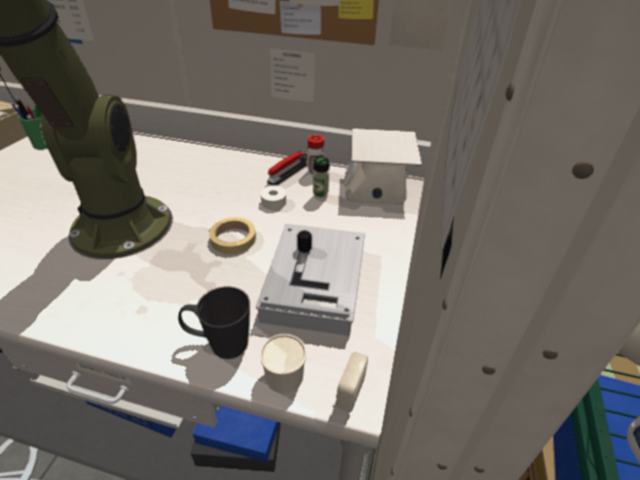

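Both views agree: the knob is at scene px (350,231) and side px (304,240), with the corner and short leg to its right. The yaw is about +0.11. I'll check the pose by overlaying the slicer model.

```bash
cat > h.py <<'E'
import numpy as np, cv2
from station import viewer
def proj(P,cam):
    m=viewer.camera_model(cam);T=np.linalg.inv(np.array(m['T']))
    K=np.array([[m['fx'],0,m['cx']],[0,m['fy'],m['cy']],[0,0,1]])
    return cv2.projectPoints(np.array(P,float),cv2.Rodrigues(T[:3,:3])[0],T[:3,3],K,np.array(m['distortion']))[0].reshape(-1,2)
def sl(p,x,y,a):
    p=np.array(p,float)/1000
    c,s=np.cos(a),np.sin(a)
    return np.c_[x+c*p[:,0]-s*p[:,1],y+s*p[:,0]+c*p[:,1],p[:,2]]
E
python3 - <<'E'
from h import *
x,y,a=.4855,-.053,.115
for c,box in [("side",(240,210,140,130)),("scene",(280,170,150,115))]:
    im=cv2.imread(f"pics/{c}0.png")
    f=5; bx,by,w,h=box
    big=cv2.resize(im[by:by+h,bx:bx+w],None,fx=f,fy=f,interpolation=cv2.INTER_CUBIC)
    for pts,cl,col in [([(-85,-120,52),(85,-120,52),(85,120,52),(-85,120,52)],True,(0,0,255)),([(-30,50,52),(-30,-50,52),(25,-50,52)],False,(0,255,0))]:
        q=proj(sl(pts,x,y,a),c); q=((q-[bx,by]+.5)*f).astype(int)
        cv2.polylines(big,[q.reshape(-1,1,2)],cl,col,1)
    cv2.imwrite(f"pics/ov_{c}.png",big[:600,:800])
E
```

```text
(no output)
```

View pics/ov_side.png

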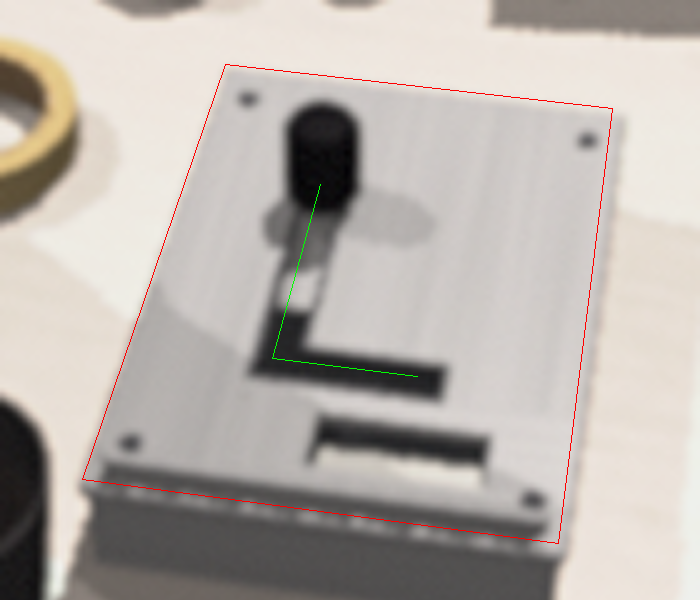

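View pics/ov_scene.png

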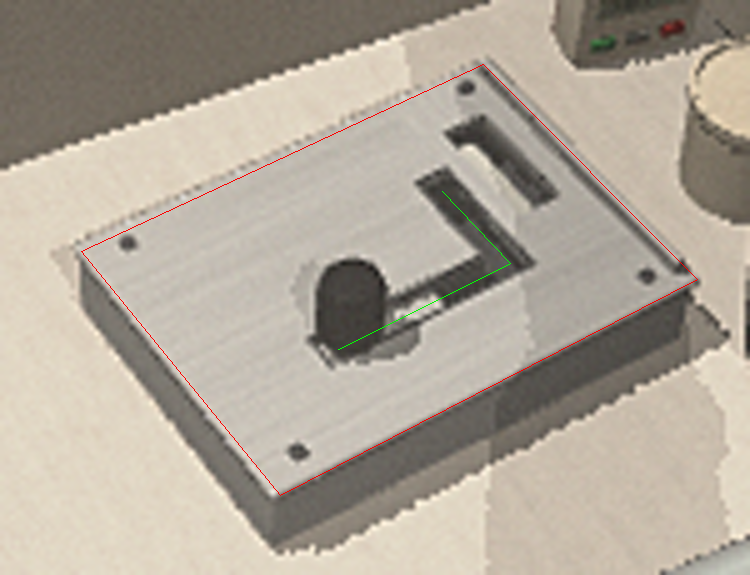

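The overlay fits within about 3 mm, with the slicer slightly farther in +x, yaw 0.115, corner near (0.463,-0.107). Next I shut the fingers, align the tool with the slicer and go over, staying high.

Emit:
servo_tool:
  increments:
    - [255, 0, 0, 0, 0, 5, 0]
    - [255, 0, 0, 0, 0, 5, 0]
    - [255, -2.8, 0, 3.3, 0, 0, 0]
    - [255, -2.8, 0, 3.3, 0, 0, 0]
    - [255, -2.8, 0, 3.3, 0, 0, 0]
    - [255, -2.8, 0, 3.3, 0, 0, 0]
    - [255, -2.8, 0, 3.3, 0, 0, 0]
    - [255, -2.8, 0, 3.3, 0, 0, 0]
    - [255, -2.8, 0, 3.3, 0, 0, 0]
    - [255, -2.8, 0, 3.3, 0, 0, 0]
    - [255, -2.8, 0, 3.3, 0, 0, 0]
    - [255, 0, 0, 0, 0, 0, 0]
  squeeze: 20

```text
t: 2.1
tool_pos: [0.4632, -0.3309, 0.2307]
tcp_rot: [-0.525, 0.526, -0.472, 0.475]
wrist_force: [0.4, 0.9, 0.2]
grip_width: -0.0001
```

```bash
cat >> h.py <<'E'
from scipy.spatial.transform import Rotation as Ro
from station import arm
def to(x,y,z,yaw=.115):
    o=arm.get_obs();q=o['tcp_rot'];R=Ro.from_quat([q[1],q[2],q[3],q[0]])
    d=R.inv().apply(np.array([x,y,z])-o['tool_pos'])*100
    D=np.array([[np.sin(yaw),0,np.cos(yaw)],[-np.cos(yaw),0,np.sin(yaw)],[0,-1,0]])
    r=np.degrees((R.inv()*Ro.from_matrix(D)).as_rotvec())
    print('t',round(o['t'],2),'pos',o['tool_pos'].round(4),'shift cm',d.round(2),'rot',r.round(2),'F',o['wrist_force'].round(1),'w',round(o['grip_width'],3))
E
python3 -c "
from h import *
to(.447,.034,.15)"
```

```text
t 2.1 pos [ 0.4632 -0.3309  0.2307] shift cm [-36.49   7.95   2.15] rot [-0.06 -0.65  0.2 ] F [0.4 0.9 0.2] w -0.0
```

Emit:
servo_tool:
  increments:
    - [255, -3.7, 0, 0.2, 0, -0.6, 0]
    - [255, -3.7, 0, 0.2, 0, 0, 0]
    - [255, -3.7, 0, 0.2, 0, 0, 0]
    - [255, -3.7, 0, 0.2, 0, 0, 0]
    - [255, -3.7, 0, 0.2, 0, 0, 0]
    - [255, -3.7, 0, 0.2, 0, 0, 0]
    - [255, -3.7, 0, 0.2, 0, 0, 0]
    - [255, -3.7, 0, 0.2, 0, 0, 0]
    - [255, -3.7, 0, 0.2, 0, 0, 0]
    - [255, -3.7, 0, 0.2, 0, 0, 0]
    - [255, 0, 3, 0, 0, 0, 0]
    - [255, 0, 3, 0, 0, 0, 0]

```text
t: 3.3
tool_pos: [0.4443, 0.0505, 0.1731]
tcp_rot: [0.529, -0.526, 0.463, -0.477]
wrist_force: [0.2, -0.5, -0.3]
grip_width: 0.0001
```

```bash
python3 -c "
from h import *
to(.447,.034,.067)"
```

```text
t 3.3 pos [0.4443 0.0505 0.1731] shift cm [ 1.54 10.63 -0.1 ] rot [-0.94 -0.01  0.69] F [ 0.2 -0.5 -0.3] w 0.0
```

Emit:
servo_tool:
  increments:
    - [255, 0, 3, 0, 0, 0, 0]
    - [255, 0, 3, 0, -0.9, 0, 0.7]
    - [255, 0, 2.5, 0, 0, 0, 0]
    - [255, 0.5, 1.5, 0, 0, 0, 0]
    - [255, 0, 0, 0, 0, 0, 0]

```text
t: 3.8
tool_pos: [0.4442, 0.0438, 0.0677]
tcp_rot: [-0.528, 0.529, -0.47, 0.47]
wrist_force: [-0.1, -0.5, 0.6]
grip_width: -0.0006
```

Run:
```python
from h import *
to(.449,.015,.067)
im=viewer.read_camera("side"); cv2.imwrite("pics/s1.png",cv2.resize(im[150:350,200:400],(600,600)))
im=viewer.read_camera("scene"); cv2.imwrite("pics/c1.png",cv2.resize(im[150:300,270:430],(800,600)))
```

```text
t 3.8 pos [0.4442 0.0438 0.0677] shift cm [2.92 0.07 0.14] rot [0.09 0.08 0.04] F [-0.1 -0.5  0.6] w -0.001
```

View pics/s1.png

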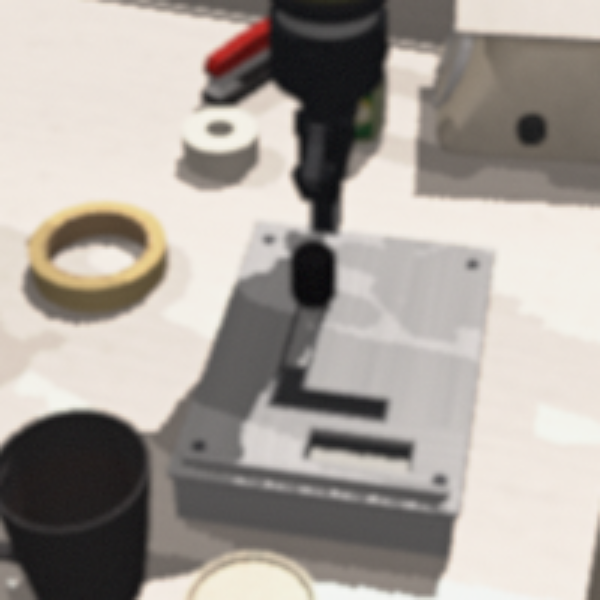

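View pics/c1.png

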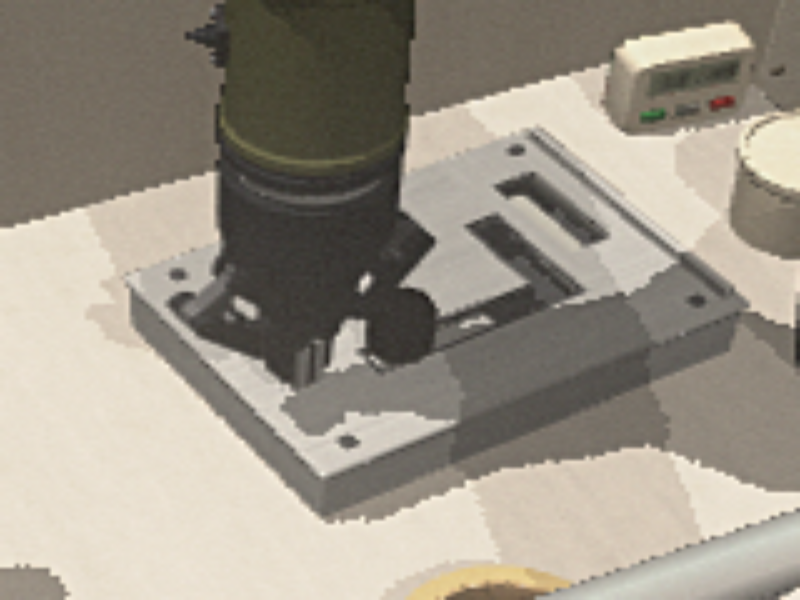

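The fingertips stand left of the knob at deck height, aligned and clear (crop px ~300,370; the knob is at 400,325). Now I push right.

Emit:
servo_tool:
  increments:
    - [255, 0.8, 0, 0.2, 0, 0, 0]
    - [255, 0.8, 0, 0, 0, 0, 0]
    - [255, 0.8, 0, 0, 0, 0, 0]
    - [255, 0.8, 0, 0, 0, 0, 0]
    - [255, 0.8, 0, 0, 0, 0, 0]
    - [255, 0.8, 0, 0, 0, 0, 0]
    - [255, 0.8, 0, 0, 0, 0, 0]
    - [255, 0.8, 0, 0, 0, 0, 0]

```text
t: 4.7
tool_pos: [0.4585, -0.0223, 0.0738]
tcp_rot: [0.53, -0.527, 0.467, -0.472]
wrist_force: [-0.1, 2.5, -0.2]
grip_width: -0.0002
```

Run:
```python
from h import *
from station import place_of
to(.4605,-.078,.067)
for c in ["side","scene"]:
    im=viewer.read_camera(c);print([(d['p'],d['at']) for d in place_of("knob",c)])
```

```text
t 4.7 pos [ 0.4585 -0.0223  0.0738] shift cm [ 5.55  0.69 -0.46] rot [-0.5   0.16  0.09] F [-0.1  2.5 -0.2] w -0.0
[(0.92, [0.4562, -0.0508, 0.0771])]
[(0.58, [0.4861, -0.0494, -0.0003]), (0.52, [0.4551, -0.0561, 0.0768])]
```

Emit:
servo_tool:
  increments:
    - [255, 0.8, 0.2, -0.2, -0.3, 0, 0]
    - [255, 0.8, 0.2, -0.1, 0, 0, 0]
    - [255, 0.8, 0.2, -0.1, 0, 0, 0]
    - [255, 0.8, 0.1, -0.1, 0, 0, 0]
    - [255, 0.8, 0.1, 0, 0, 0, 0]
    - [255, 0.4, 0, 0, 0, 0, 0]

```text
t: 5.5
tool_pos: [0.4601, -0.0682, 0.066]
tcp_rot: [0.53, -0.528, 0.467, -0.471]
wrist_force: [0.6, 1.3, 1.1]
grip_width: -0.0001
```

Run:
```python
from h import *
from station import place_of
to(.4605,-.078,.067)
for c in ["side","scene"]:
    im=viewer.read_camera(c);print([(d['p'],d['at']) for d in place_of("knob",c)])
```

```text
t 5.5 pos [ 0.4601 -0.0682  0.066 ] shift cm [ 0.97 -0.1  -0.08] rot [-0.33  0.28  0.08] F [0.6 1.3 1.1] w -0.0
[(0.7, [0.4582, -0.0978, 0.0741])]
[(0.58, [0.4849, -0.0524, -0.001]), (0.47, [0.4588, -0.1009, 0.0746])]
```

Now small steps into the hard stop, watching the force.

Emit:
servo_tool:
  increments:
    - [255, 0.3, 0, 0, 0, 0, 0]
    - [255, 0.3, 0, 0, 0, 0, 0]

```text
t: 5.9
tool_pos: [0.4604, -0.0726, 0.066]
tcp_rot: [0.531, -0.529, 0.467, -0.47]
wrist_force: [-0.3, 1.5, 0.4]
grip_width: -0.0001
```

Emit:
servo_tool:
  increments:
    - [255, 0.2, 0, 0, 0, 0, 0]

```text
t: 6.0
tool_pos: [0.4607, -0.0745, 0.066]
tcp_rot: [0.531, -0.529, 0.467, -0.47]
wrist_force: [0.1, 1.5, 0.5]
grip_width: -0.0001
```

Emit:
servo_tool:
  increments:
    - [255, 0.2, 0, 0, 0, 0, 0]

```text
t: 6.1
tool_pos: [0.4608, -0.0763, 0.066]
tcp_rot: [0.531, -0.529, 0.467, -0.47]
wrist_force: [-1.2, 3.4, 1.6]
grip_width: -0.0001
```

Emit:
servo_tool:
  increments:
    - [255, 0.2, 0, 0, 0, 0, 0]

```text
t: 6.2
tool_pos: [0.461, -0.0769, 0.0661]
tcp_rot: [0.531, -0.528, 0.468, -0.469]
wrist_force: [-0.9, 7.4, 3.4]
grip_width: -0.0001
```

Emit:
servo_tool:
  increments:
    - [255, 0.2, 0, 0, 0, 0, 0]

```text
t: 6.3
tool_pos: [0.461, -0.0767, 0.0661]
tcp_rot: [0.532, -0.528, 0.468, -0.468]
wrist_force: [-1.7, 6.7, 4.0]
grip_width: -0.0
```

Emit:
servo_tool:
  increments:
    - [255, 0.2, 0, 0, 0, 0, 0]

```text
t: 6.4
tool_pos: [0.4609, -0.0766, 0.0661]
tcp_rot: [0.533, -0.528, 0.469, -0.466]
wrist_force: [-2.1, 5.9, 3.4]
grip_width: -0.0004
```

The knob is at the corner: the position is stationary and the force rose to 7 N. I'll back off and go round to the robot side of the knob.

Emit:
servo_tool:
  increments:
    - [255, -1.0, 0, 0, 0, 0, 0]
    - [255, -0.5, 0, -1, 0, 0, 0]
    - [255, 0, 0, -1.3, 0, 0, 0]
    - [255, 0, 0, -1.3, 0, 0, 0]
    - [255, 0, 0, 0, 0, 0, 0]

```text
t: 6.9
tool_pos: [0.4192, -0.0667, 0.0655]
tcp_rot: [0.532, -0.529, 0.469, -0.466]
wrist_force: [0.5, -0.2, 0.6]
grip_width: -0.0004
```

Run:
```python
from h import *
from station import place_of
to(.463-.036*.993,-.108-.036*.115,.067)
for c in ["side","scene"]:
    im=viewer.read_camera(c);print([(d['p'],d['at']) for d in place_of("knob",c)])
    im=im[150:350,200:400] if c=="side" else im[150:300,270:430]
    cv2.imwrite(f"pics/{c}2.png",cv2.resize(im,None,fx=3,fy=3))
```

```text
t 6.9 pos [ 0.4192 -0.0667  0.0655] shift cm [ 4.61 -0.18  0.23] rot [-0.07  0.66 -0.3 ] F [ 0.5 -0.2  0.6] w -0.0
[(0.61, [0.4611, -0.1025, 0.0746])]
[]
```

View pics/side2.png

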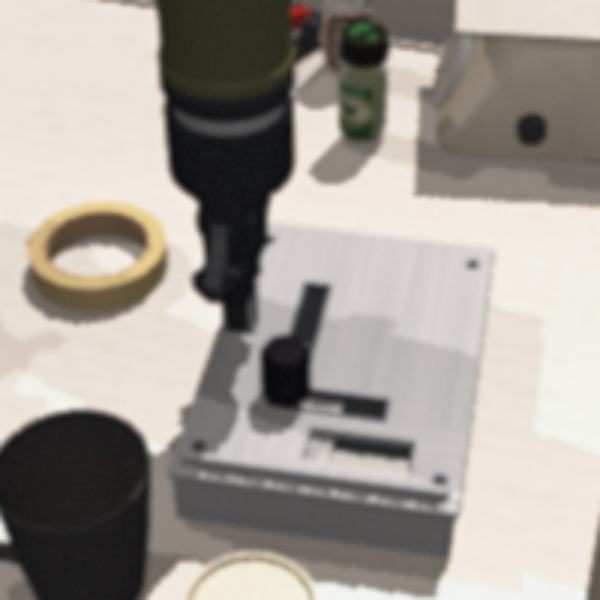

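The knob is at the corner (crop px 285,372) and the fingers are clear on the robot side. Now I slide right until I'm behind it.

Emit:
servo_tool:
  increments:
    - [255, 1.1, 0, 0, 0, 0.6, 0]
    - [255, 1.1, 0, 0, 0, 0, 0]
    - [255, 1.1, 0, 0, 0, 0, 0]
    - [255, 1.0, 0, 0, 0, 0, 0]
    - [255, 0, 0, 0, 0, 0, 0]

```text
t: 7.6
tool_pos: [0.4293, -0.1139, 0.066]
tcp_rot: [0.531, -0.525, 0.471, -0.47]
wrist_force: [0.8, 0.4, 0.4]
grip_width: -0.0
```

Run:
```python
from h import *
from station import place_of
to(.463-.027*.993,-.1075-.027*.115,.067)
for c in ["side"]:
    im=viewer.read_camera(c);print([(d['p'],d['at']) for d in place_of("knob",c)])
    im=im[150:350,200:400] if c=="side" else im[150:300,270:430]
    cv2.imwrite(f"pics/{c}3.png",cv2.resize(im,None,fx=3,fy=3))
```

```text
t 7.6 pos [ 0.4293 -0.1139  0.066 ] shift cm [-0.25 -0.09  0.72] rot [-0.32 -0.01 -0.35] F [0.8 0.4 0.4] w -0.0
[(0.85, [0.4614, -0.1045, 0.0736])]
```

View pics/side3.png

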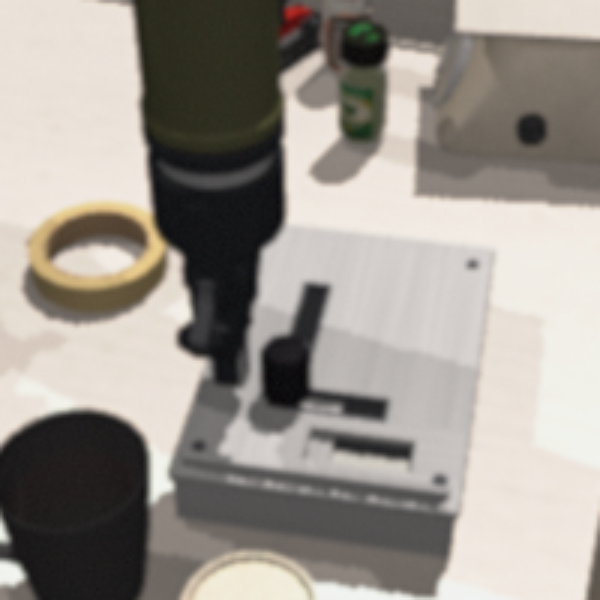

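Emit:
servo_tool:
  increments:
    - [255, -0.2, 0, 0.3, 0, 0, 0]
    - [255, 0, 0, 0.4, 0, 0, 0]
    - [255, 0, 0, 0.5, 0, 0, 0]
    - [255, 0, 0, 0.6, 0, 0, 0]

```text
t: 8.1
tool_pos: [0.4464, -0.107, 0.0657]
tcp_rot: [0.531, -0.526, 0.471, -0.469]
wrist_force: [-1.5, -1.9, 0.5]
grip_width: 0.0006
```

Run:
```python
from h import *
from station import place_of
to(.5175-.027*.993,-.1005-.027*.115,.067)
for c in ["side"]:
    im=viewer.read_camera(c);print([(d['p'],d['at']) for d in place_of("knob",c)])
```

```text
t 8.1 pos [ 0.4464 -0.107   0.0657] shift cm [ 0.18 -0.12  4.44] rot [-0.15  0.17 -0.36] F [-1.5 -1.9  0.5] w 0.001
[(0.57, [0.4744, -0.1026, 0.0756])]
```

It's moving along the short leg at about 2 N.

Emit:
servo_tool:
  increments:
    - [255, 0.1, 0, 0.6, 0, 0, 0]
    - [255, 0.1, 0, 0.6, 0, 0, 0]
    - [255, 0, 0, 0.6, 0, 0, 0]
    - [255, 0, 0, 0.6, 0, 0, 0]
    - [255, 0, 0, 0.6, 0, 0, 0]

```text
t: 8.7
tool_pos: [0.4786, -0.1041, 0.0654]
tcp_rot: [0.531, -0.526, 0.471, -0.468]
wrist_force: [-2.3, -0.6, 1.0]
grip_width: 0.0001
```

Run:
```python
from h import *
from station import place_of
to(.5175-.027*.993,-.1005-.027*.115,.067)
for c in ["side"]:
    im=viewer.read_camera(c);print([(d['p'],d['at']) for d in place_of("knob",c)])
```

```text
t 8.7 pos [ 0.4786 -0.1041  0.0654] shift cm [ 0.09 -0.16  1.21] rot [-0.1   0.21 -0.49] F [-2.3 -0.6  1. ] w 0.0
[(0.78, [0.5038, -0.0987, 0.0726]), (0.47, [0.4116, 0.2492, 0.0001])]
```

Emit:
servo_tool:
  increments:
    - [255, 0, 0, 0.3, 0, 0, 0]
    - [255, 0, 0, 0.3, 0, 0, 0]
    - [255, 0, 0, 0.2, 0, 0, 0]

```text
t: 9.1
tool_pos: [0.4873, -0.103, 0.0654]
tcp_rot: [0.532, -0.526, 0.471, -0.468]
wrist_force: [-0.7, 0.1, 0.3]
grip_width: -0.0001
```

Emit:
servo_tool:
  increments:
    - [255, 0, 0, 0.2, 0, 0, 0]

```text
t: 9.2
tool_pos: [0.4894, -0.1028, 0.0654]
tcp_rot: [0.531, -0.526, 0.471, -0.468]
wrist_force: [-2.0, 0.1, 0.1]
grip_width: -0.0004
```

Emit:
servo_tool:
  increments:
    - [255, 0, 0, 0.2, 0, 0, 0]

```text
t: 9.3
tool_pos: [0.4908, -0.1027, 0.0653]
tcp_rot: [0.531, -0.527, 0.472, -0.467]
wrist_force: [-6.0, -0.3, 3.1]
grip_width: 0.0004
```

Emit:
servo_tool:
  increments:
    - [255, 0, 0, 0.2, 0, 0, 0]

```text
t: 9.4
tool_pos: [0.4911, -0.1027, 0.0651]
tcp_rot: [0.53, -0.528, 0.473, -0.466]
wrist_force: [-8.4, -0.2, 6.2]
grip_width: -0.0002
```

Emit:
servo_tool:
  increments:
    - [255, 0, 0, 0.2, 0, 0, 0]

```text
t: 9.5
tool_pos: [0.491, -0.1027, 0.065]
tcp_rot: [-0.528, 0.529, -0.474, 0.465]
wrist_force: [-8.1, -0.3, 7.0]
grip_width: 0.0002
```

Hard stop at the end of the leg: stationary, 8 N. I'll back off and rise clear.

Emit:
servo_tool:
  increments:
    - [255, 0, 0, -0.8, 0, 0, 0]
    - [255, 0, 0, -1.5, 0, 0, 0]
    - [255, 0, 0, -1.0, 0, 0, 0]
    - [255, 0, -3, 0, 0, 0, 0]
    - [255, 0, -4, 0, 0, 0, 0]
    - [255, 0, -4, 0, 0, 0, 0]
    - [255, -3, -3, 0, 0, 0, 0]
    - [255, -4, 0, 0, 0, 0, 0]
    - [255, -4, 0, 0, 0, 0, 0]
    - [255, 0, 0, 0, 0, 0, 0]
    - [255, 0, 0, 0, 0, 0, 0]

```text
t: 10.6
tool_pos: [0.4471, 0.0044, 0.2141]
tcp_rot: [0.531, -0.525, 0.47, -0.471]
wrist_force: [-0.0, 0.0, 0.2]
grip_width: -0.0001
```

Run:
```python
from h import *
from station import place_of
to(.4,0,.2)
for c in ["side","scene"]:
    im=viewer.read_camera(c);cv2.imwrite(f"pics/{c}4.png",im)
    for n in ["knob","slot_end","slot_corner","jar","cup","timer","mug"]: print(c,n,[(round(d['p'],2),np.round(d['at'],3)) for d in place_of(n,c)])
im=cv2.imread("pics/side4.png")
cv2.imwrite("pics/side4c.png",cv2.resize(im[210:340,240:380],None,fx=5,fy=5)[:600])
```

```text
t 10.6 pos [0.4471 0.0044 0.2141] shift cm [-0.1   1.37 -4.74] rot [-0.47  0.03 -0.32] F [-0.   0.   0.2] w -0.0
side knob [(0.77, array([ 0.514, -0.099,  0.073]))]
side slot_end [(0.59, array([ 0.515, -0.102,  0.056]))]
side slot_corner [(0.7, array([ 0.463, -0.108,  0.056])), (0.46, array([ 0.498, -0.271,  0.002]))]
side jar [(0.75, array([0.368, 0.357, 0.001])), (0.68, array([0.415, 0.25 , 0.002])), (0.55, array([ 0.516, -0.098,  0.075]))]
side cup [(0.8, array([ 0.496, -0.27 ,  0.003]))]
side timer [(0.92, array([ 0.606, -0.27 , -0.001]))]
side mug [(0.65, array([ 0.361, -0.238, -0.004]))]
scene knob [(0.59, array([ 0.512, -0.102,  0.072])), (0.32, array([ 0.607, -0.272, -0.003]))]
scene slot_end []
scene slot_corner [(0.96, array([ 0.461, -0.104,  0.05 ])), (0.34, array([ 0.363, -0.236, -0.003]))]
scene jar [(0.84, array([ 0.371,  0.358, -0.002])), (0.76, array([ 0.414,  0.257, -0.004]))]
scene cup [(0.94, array([ 0.496, -0.272,  0.001]))]
scene timer [(0.56, array([ 0.607, -0.267, -0.002]))]
scene mug [(0.96, array([ 0.363, -0.238, -0.006]))]
```

View pics/side4c.png

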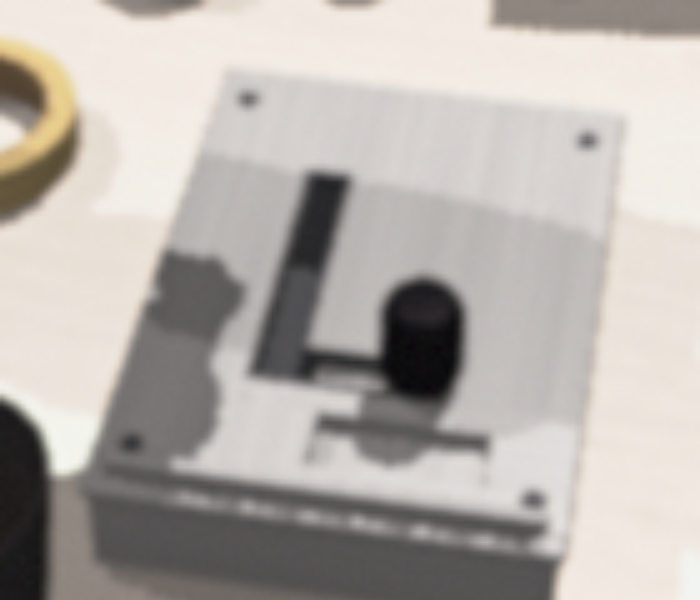

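View pics/side4.png

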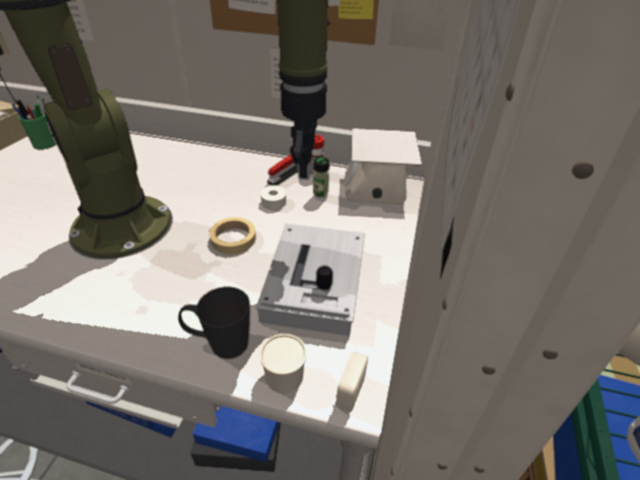

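```bash
python3 -c "
from station import ticket
print(ticket.job_done())"
```

```text
the job is handed in; nothing more can be done
None
```

I pushed the knob with the shut fingertips along the long leg to the corner, then round it and along the short leg to its end. The job was handed in at about 11.3 s of the 42 s allowed; handing in reported no verdict.

- **Corner:** the hand stopped moving and the force rose from about 1.5 N to about 8 N, so the knob was against its hard stop. The camera also showed it there.
- **End of the short leg:** again the hand stopped, with about 11 N in all (8 N along the leg). The highest reading in either push was well under the 38 N limit, though I only read the force at the end of each move.
- **Final position:** the networks put the knob at about (0.513, -0.100), against a measured slot end of about (0.515, -0.101). That is within their 4 mm error. In the side picture the knob stands over the end of the short leg and the throat looks closed.
- **Surroundings:** jars, cup, timer and mug read within about 7 mm of their first readings, mostly network scatter. One jar differed by 7 mm in one camera and by 1–4 mm in the other.
- **Hand:** it is clear, at about 0.21 m height, with the wrist force near zero.

**Checks that disagreed:** the networks gave a few false finds, such as the knob reported as a jar. The scene camera missed the slot end in the last picture, so the final slot-end comparison rests on the side camera and the first measurements. My overlay of the slicer model, after I shifted it by 2–3 mm to fit the pictures, put the slot end at about (0.518, -0.101). The knob reads about 5 mm short of that, so it is the hard stop that I rely on for the last few millimetres.

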